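# Tare the dish on the amulet dealer's scale

## Task

The empty brass dish on the jeweller's scale has to be zeroed before the next amulet is weighed: with the fingertips, gently push the raised clear draft lid down until it is fully shut, then lightly press the green tare key all the way down, let it come up again and take the hand away. Leave the other keys, the dish and the pieces around the scale alone, and do not shift the scale or pick anything up.

Things in the scene. Friction and masses are not known exactly. Their poses are not given: they have to be found in the camera images.
- scale: white jeweller's scale, 290 deep (x) by 210 wide (y) mm, 2.4 kg, loose on rubber feet. Origin: centre of its underside; +x runs from the key side (which faces the robot) to the hinge side, +y to the left of someone facing the keys, z up. Key panel level at z = 42 mm, four keys in a row along y, centres at x = -117; behind them a sloped display (x -87 to -32, up to z = 66)
- draft_lid (a joint): draft lid: clear pane in a black frame, 134 mm wide, 6 thick, reaching 135 from its hinge line, with a 34 wide tab 12 further in the middle. Hinge along the scale's y at scale x = 107, z = 109. Value in rad: 0 = shut, level; 1.57 = upright; starts 1.0 to 1.4, leaning towards the keys. Stiff hinge: stays where left, 1 N at the outer edge moves it; shuts on soft rubber stops
- lid_hinge (a point): middle of the lid's hinge line (it turns with the lid)
- lid_edge (a point): middle of the lid's outer edge, on its upper (outer) face, 135 mm from the hinge line; the tab goes on from here
- tare_key (a joint): green tare key, 18 (x) by 26 (y) mm, third from the left at scale x = -117, y = -23. Value in m: 0 = up, 0.004 = fully down; spring, about 1 N to start and 4 N fully down, comes up when let go
- tare_key_top (a point): centre of the green tare key's top face, at scale z = 49.5 mm when up
- power_key (a joint): red key, same size and travel as the tare key, at scale x = -117, y = 69; to be left alone
- unit_key (a joint): white key, same size and travel, at scale x = -117, y = 23; to be left alone
- count_key (a joint): blue key, same size and travel, at scale x = -117, y = -69; to be left alone
- pan (a point): centre of the steel pan's top, at scale x = 40, y = 0, z = 63 mm; the pan is 92 mm across. Around it stands the clear draft shield, 130 mm square, 3 mm walls, open top at scale z = 105, which the lid covers
- dish: shallow brass dish, 64 mm across, 16 mm high, 50 g, standing loose on the pan; origin: centre of its underside
- jar_a: amber glass jar with a metal lid, 58 mm across, 70 mm high, beside the scale; origin: centre of its underside
- jar_b: a second such jar
- jar_c: a third such jar
- figurine: small brass seated figure, 58 mm across its foot, 85 mm high; origin: centre of its underside
- locket: round copper locket lying flat, 38 mm across, 8 mm high, with a small loop; origin: centre of its underside
- tablet: oblong tablet amulet in a steel frame lying flat, 45 by 30 by 8 mm, with a small loop; origin: centre of its underside
- phone: black phone lying flat, 150 (its x) by 73 by 9 mm; origin: centre of its underside
Mind the look-alikes: they are no part of the job. What is meant by the dish is not grey, pink or red, and is the larger of those in its own colour.

How it is judged:
By the outcome, as a careful person would: the job done as asked, in the order asked, and still so for the second after the job is handed in, with the robot touching nothing.
It also fails if it takes over 51 s, if anything falls off the work surface, if the arm or the gripper's body presses on something with over 40 N, if the wrist force passes 120 N, or if a joint passes its speed limit or range.

## Robot

A 6-joint arm with a two-finger parallel gripper is mounted at the origin on the work surface. World frame = base frame: x ahead of the robot, y to its left, z up, the work surface at z = 0. Lengths are in m, angles in rad, forces in N, time in s.
With the tool pointing down it reaches from about 0.425 to 0.95 m from the base axis. Payload 3.5 kg.
Tool frame: the origin (TCP) lies midway between the tips of the shut fingers; the grasp point (between the pads) lies 19 mm behind it; z points along the fingers, y is the line along which they close (so a half turn about z gives the same grasp; the last joint's range is limited). The gripper opens to 85 mm and grips with 20 to 120 N. Pads are 22 mm wide; open, the fingers measure 114 mm over their backs; the gripper's body (76 mm by 85 mm) begins 54 mm behind the grasp point. The pads swing forward as they close: fully open they stand 13 mm farther back than shut.
Start: joints at [-1.258, 0.286, 1.577, -0, 1.279, -0.15], TCP at [0.301, -0.604, 0.231] pointing down, gripper open.
Joint ranges: [-2.77, 2.77], [-0.9, 2.22], [0.21, 2.48], [-1.53, 4.67], [0.24, 2.81], [-2.84, 2.84]. Speed limits (rad/s): [2.79, 2.79, 3.14, 3.14, 3.14, 3.14].

## Interface

Orientations are given as a unit quaternion [x, y, z, w].
In Python, from plant import ctrl gives the robot as it stands.
- The arm moves only by the tool move_arm, never from a script. Its argument "plan" is a list of rows, each an object of numbers: "x", "y", "z": the shift along the tool's x, y, z in m; "yaw": the turn about the tool's z in rad; "fingers": the closure, from 0 (fully open) to 1 (shut). In form: [{"x": .., "y": .., "z": .., "yaw": .., "fingers": ..}, ...]. A call has 1 to 5 rows; each row is the pose to reach, as a shift and turn from the pose commanded when the call began, along the tool's axes at that moment; what a row does not reach only later rows make up. A row lasts 1/10 s, in which the tool goes at most 50 mm and 8.59 degrees, less where a joint would pass 70% of its speed; a pose out of reach is approached as far as the arm can. A call with a gripper value outside its range is refused whole. The fingers move at their own pace and stop on an object; "force" is the grip in N (left out, the last holds). Time passes only in rows, so rows that repeat a pose let the fingers close. It gives the time, the measured TCP pose, the force, the opening and the grip force at its end, in the units of the state.
- ctrl.get_state(): the state, without advancing time (a new reading comes with each control period).
- ctrl.read_camera(name): name is "scene" or "top" or "wrist"; returns the picture (384x512x3 uint8, red, green, blue); there is no depth.
- ctrl.camera_model(name): a dict with "intrinsics" (3x3 intrinsics, pixels), "cam_to_world" (4x4, takes a point from camera to world coordinates); the wrist camera has in their place "tool_from_camera" (4x4, takes a point from camera to tool coordinates, whose origin is the TCP and whose axes are the flange's). Camera axes: x right, y up, looking along -z (the intrinsics and any distortion apply to the point x, -y, -z); pixel columns grow to the right and rows downward; lengths in m; the calibration is good to about 2 mm. A picture is of the moment at which its call begins: read the wrist's pose just before it. camera_model takes no time and is no camera call.
- ctrl.sign_off(): hands the job in; it is judged then, once.
The state is a dict: "time": time; "qpos": joint angles; "dq": joint speeds; "joint_efforts": joint torques, N m; "eef_pos": TCP position; "tcp_rot": TCP orientation; "contact_force": force on the tool from outside, world axes, zero at the start; "wrist_torque": the same for the moment, N m; "opening": opening from 0.0 (shut) to 1.0 (fully open); "finger_force": force on a finger pad.
Only numpy, scipy, OpenCV 4.12 (cv2) and the standard library are available. Lean on these libraries where they do the work, as an engineer would, in place of code of your own. Each camera call takes 0.05 s, during which the arm holds its last target. There are 200 camera calls.

## Working session

There is one attempt and no reset: what is moved stays moved. The work goes in short steps, Python scripts to look and compute and a tool call to move; the robot and the scene stay as the last step left them, time stands still between calls to the robot, and variables do not carry over. Pictures are saved under pics/ and viewed, at most 10 in all, crops included, and the job is handed in when it is done.

Besides the shell and the picture viewer there is one more tool, called after "Emit:" in YAML: its name, and indented under it one key for each argument. move_arm: Moves the arm, as the interface text tells. Its arguments: {"type":"object","properties":{"plan":{"type":"array"},"force":{"type":"number"}},"required":["plan"]}

```bash
mkdir -p pics; cat > h.py <<'E'
import numpy as np, cv2
from plant import ctrl
from scipy.spatial.transform import Rotation as R
def snap(n,f):
    im=ctrl.read_camera(n); cv2.imwrite('pics/'+f,im[:,:,::-1]); return im
def cam(n):
    m=ctrl.camera_model(n); return m, np.array(m['intrinsics']), np.array(m['cam_to_world']) if 'cam_to_world' in m else None
def ray(n,u,v,T=None):
    m,K,C=cam(n); C=C if T is None else T
    d=np.linalg.inv(K)@[u,v,1]; d=C[:3,:3]@[d[0],-d[1],-d[2]]; return C[:3,3],d/np.linalg.norm(d)
def onz(n,u,v,z,T=None):
    o,d=ray(n,u,v,T); return o+d*(z-o[2])/d[2]
def proj(n,p,T=None):
    m,K,C=cam(n); C=C if T is None else T
    q=C[:3,:3].T@(np.array(p)-C[:3,3]); q=K@[q[0],-q[1],-q[2]]; return q[:2]/q[2]
def tri(a,b):
    (o1,d1),(o2,d2)=a,b
    A=np.stack([d1,-d2],1); s=np.linalg.lstsq(A,o2-o1,rcond=None)[0]
    p,q=o1+d1*s[0],o2+d2*s[1]; return (p+q)/2,np.linalg.norm(p-q)
E
python3 - <<'E'
from h import *
a=snap('scene','s0.png');b=snap('top','t0.png')
for n in('scene','top','wrist'): print(n,{k:(np.round(v,3).tolist() if not isinstance(v,str) else v) for k,v in ctrl.camera_model(n).items()})
cv2.imwrite('pics/st.png',cv2.resize(np.vstack([a,b])[:,:,::-1],(400,600)))
s=ctrl.get_state();print(s)
E
```

```text
scene {'intrinsics': [[363.566, 0.0, 254.517], [0.0, 363.566, 188.382], [0.0, 0.0, 1.0]], 'cam_to_world': [[0.779, -0.412, 0.472, 0.923], [0.627, 0.516, -0.584, -0.406], [-0.002, 0.751, 0.66, 0.652], [0.0, 0.0, 0.0, 1.0]]}
top {'intrinsics': [[443.906, 0.0, 263.72], [0.0, 443.906, 191.479], [0.0, 0.0, 1.0]], 'cam_to_world': [[-0.024, 0.993, -0.111, 0.459], [-1.0, -0.023, 0.005, 0.077], [0.003, 0.111, 0.994, 0.967], [0.0, 0.0, 0.0, 1.0]]}
wrist {'intrinsics': [[311.32, 0.0, 259.347], [0.0, 311.32, 189.122], [0.0, 0.0, 1.0]], 'tool_from_camera': [[0.0, 0.953, 0.303, 0.078], [1.0, -0.0, -0.0, 0.001], [-0.0, 0.303, -0.953, -0.142], [0.0, 0.0, 0.0, 1.0]]}
{'time': 0.1, 'qpos': array([-1.25799019e+00,  2.87099272e-01,  1.57800593e+00,  1.99559486e-05,
        1.27856479e+00, -1.50033415e-01]), 'dq': array([ 1.47189182e-03, -1.03574733e-03, -3.44889079e-03, -1.44069518e-05,
       -9.29840669e-04,  1.01721141e-03]), 'joint_efforts': array([ 3.75374066e-04, -4.07297230e+01, -2.93699938e+01, -1.28555530e-04,
        3.42167405e-03, -7.09174159e-06]), 'eef_pos': array([ 0.30121342, -0.60342516,  0.23008404]), 'tcp_rot': array([ 9.73341873e-01,  2.29356751e-01, -7.49197839e-05, -1.03600648e-03]), 'contact_force': array([-0.16270069, -0.58020761, -1.20111122]), 'wrist_torque': array([-0.02340631,  0.02449267,  0.03023742]), 'finger_force': 0.0, 'opening': 0.9988276072142448}
```

View pics/s0.png

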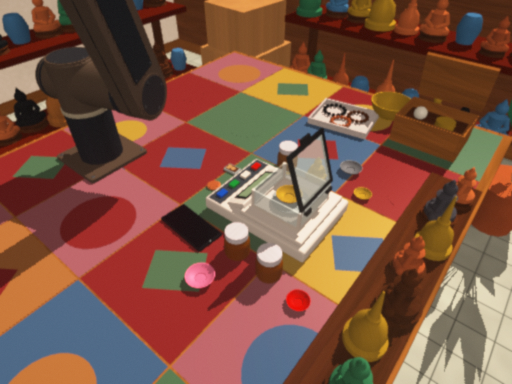

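View pics/t0.png

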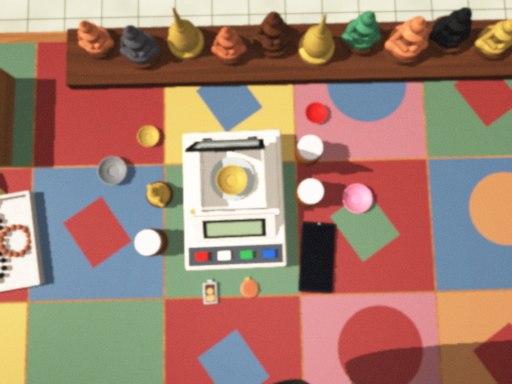

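The scene view shows the raised lid at about (310,170) and the keys at about (235,180), all on the one scale. The top view has the keys at row 255, with red (202), white (224), green (247) and blue (269), and the lid as a black bar at about (225,145). Dish candidates in the top view are:
- brass in the pan (232,180)
- small brass (149,136)
- grey (112,170)
- red (317,113)
- pink (357,198)

The dish is the one in the pan. It must stay untouched.

```bash
python3 - <<'E'
from h import *
a=cv2.imread('pics/s0.png');b=cv2.imread('pics/t0.png')
A=cv2.resize(a[120:260,200:360],None,fx=4,fy=4,interpolation=cv2.INTER_CUBIC)[:,:]
B=cv2.resize(b[120:280,170:300],None,fx=3.5,fy=3.5,interpolation=cv2.INTER_CUBIC)
cv2.imwrite('pics/c.png',cv2.resize(np.hstack([cv2.resize(A,(400,350)),cv2.resize(B,(400,492))[:350]]),(800,350)))
cv2.imwrite('pics/cs.png',A); 
hsv=cv2.cvtColor(b,cv2.COLOR_BGR2HSV)
roi=np.zeros(b.shape[:2],np.uint8);roi[245:268,188:284]=1
P={}
for n,(lo,hi) in dict(red=((0,120,120),(8,255,255)),green=((45,100,60),(85,255,255)),blue=((100,120,80),(125,255,255)),white=((0,0,170),(180,50,255))).items():
    m=cv2.inRange(hsv,lo,hi)*roi; k,l,st,c=cv2.connectedComponentsWithStats(m)
    i=1+st[1:,4].argmax(); P[n]=onz('top',*c[i],.0495); print(n,st[i],c[i].round(1),P[n].round(4))
d=P['red']-P['blue'];print(np.linalg.norm(d),'yaw',np.arctan2(-d[0],d[1]))
E
```

```text
red [195 252  14   9 120] [201.5 256. ] [0.4321 0.2026 0.0495]
green [240 250  14   9 120] [246.4 254. ] [0.4341 0.1107 0.0495]
blue [262 249  14  10 120] [268.8 253.1] [0.4348 0.0649 0.0495]
white [188 245  96  23 546] [236.9 260.1] [0.4221 0.1303 0.0495]
0.13773100362433802 yaw 0.019184031738597566
```

View pics/cs.png

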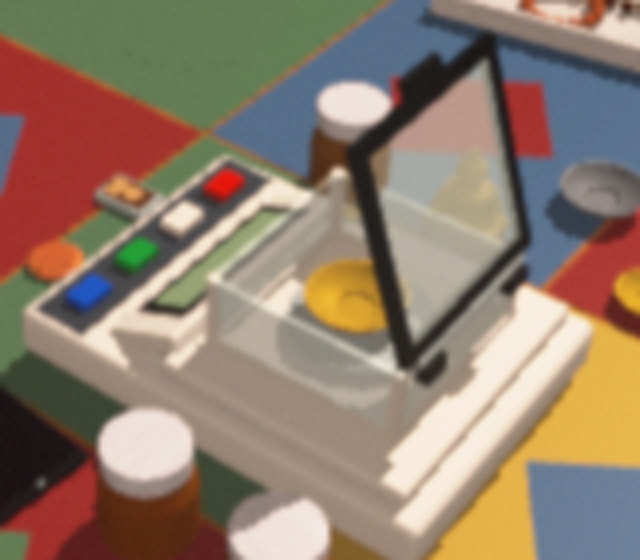

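The crop shows the lid's outer corners at scene pixels of about (287.5,157) and (323,129). The dish is in the pan. Nothing obstructs the lid or the keys.

```bash
cat >> h.py <<'E'
yaw=0.0192
Rz=R.from_euler('z',yaw).as_matrix()
O=np.array([0.4341,0.1107,0])-Rz@[-.117,-.023,0]
def W(p): return O+Rz@np.array(p)
def S(p): return Rz.T@(np.array(p)-O)
def shift(target,ang=None):
    s=ctrl.get_state(); M=R.from_quat(s['tcp_rot']).as_matrix()
    return M.T@(np.array(target)-s['eef_pos']), np.arctan2(M[1,0],M[0,0])
E
python3 - <<'E'
from h import *
print('O',O)
a=cv2.imread('pics/s0.png');hsv=cv2.cvtColor(a,cv2.COLOR_BGR2HSV)
roi=np.zeros(a.shape[:2],np.uint8);roi[155:200,215:270]=1
for n,(lo,hi),t in [('red',((0,150,120),(8,255,255)),(201.5,256)),('green',((45,120,60),(85,255,255)),(246.4,254)),('blue',((105,140,80),(125,255,255)),(268.8,253.1))]:
    m=cv2.inRange(hsv,lo,hi)*roi;k,l,st,c=cv2.connectedComponentsWithStats(m);i=1+st[1:,4].argmax()
    p,e=tri(ray('scene',*c[i]),ray('top',*t));print(n,c[i].round(1),st[i][4],p.round(4),'gap',e.round(4),S(p).round(4))
# lid corners: ray onto planes y_s=-+.067
for (u,v),y in [((287.5,157),-.067),((323.2,128.8),.067)]:
    o,d=ray('scene',u,v); o=S(o);d=Rz.T@d; p=o+d*(y-o[1])/d[1]
    print('corner',p.round(4),'th',np.arctan2(p[2]-.109,.107-p[0]),'r',np.hypot(p[2]-.109,.107-p[0]))
for th in (1.0,1.2,1.4):
    print(th,proj('scene',W([.107-.135*np.cos(th)+.003*np.sin(th),-.067,.109+.135*np.sin(th)])).round(1),proj('scene',W([.107-.135*np.cos(th),.067,.109+.135*np.sin(th)])).round(1))
print(shift(W([.11,0,.33])))
E
```

```text
O [0.55063686 0.13594202 0.        ]
red [225.4 162. ] 354 [0.4076 0.1703 0.0743] gap 0.0766 [-0.1424  0.0371  0.0743]
green [233.6 183.3] 58 [0.4348 0.1117 0.0455] gap 0.0023 [-0.1163 -0.0221  0.0455]
blue [221.7 192.7] 66 [0.4356 0.0657 0.0459] gap 0.0025 [-0.1164 -0.0681  0.0459]
corner [ 0.0677 -0.067   0.2379] th 1.275180286774488 r 0.13477488445551844
corner [0.0696 0.067  0.2349] th 1.2821962865110998 r 0.13129107000126455
1.0 [273.9 157.5] [308.3 128.3]
1.2 [284.4 157. ] [318.5 127.1]
1.4 [296.2 159. ] [329.6 128.1]
(array([ 0.65268305, -0.50320402, -0.09866905]), np.float64(0.4628334479315826))
```

Emit:
move_arm:
  plan:
    - {"z": -0.03, "yaw": 0.11, "fingers": 1}
    - {"z": -0.06, "yaw": 0.22, "fingers": 1}
    - {"z": -0.1, "yaw": 0.33, "fingers": 1}
    - {"z": -0.1, "yaw": 0.444, "fingers": 1}
    - {"z": -0.1, "yaw": 0.444, "fingers": 1}
  force: 20

```text
validation failed for argument at $.pl...
```

```bash
python3 - <<'E'
from h import *
print(shift(W([.125,0,.33])),ctrl.get_state()['eef_pos'])
E
```

```text
(array([ 0.66623102, -0.49676567, -0.09867779]), np.float64(0.4628334479315826)) [ 0.30121342 -0.60342516  0.23008404]
```

The call was refused, so I'll give every field in every row.

Emit:
move_arm:
  plan:
    - {"x": 0.0, "y": 0.0, "z": -0.03, "yaw": 0.11, "fingers": 1.0}
    - {"x": 0.0, "y": 0.0, "z": -0.06, "yaw": 0.22, "fingers": 1.0}
    - {"x": 0.0, "y": 0.0, "z": -0.1, "yaw": 0.33, "fingers": 1.0}
    - {"x": 0.0, "y": 0.0, "z": -0.1, "yaw": 0.444, "fingers": 1.0}
    - {"x": 0.0, "y": 0.0, "z": -0.1, "yaw": 0.444, "fingers": 1.0}
  force: 20

```text
time: 0.6
eef_pos: [0.3015, -0.6043, 0.3328]
tcp_rot: [1.0, 0.009, 0.0, 0.001]
contact_force: [0.1, 0.4, -0.7]
opening: 0.143
finger_force: 0.0
```

Emit:
move_arm:
  plan:
    - {"x": 0.02, "y": -0.037, "z": 0.0, "yaw": 0.0, "fingers": 1.0}
    - {"x": 0.04, "y": -0.074, "z": 0.0, "yaw": 0.0, "fingers": 1.0}
    - {"x": 0.06, "y": -0.111, "z": 0.0, "yaw": 0.0, "fingers": 1.0}
    - {"x": 0.08, "y": -0.148, "z": 0.0, "yaw": 0.0, "fingers": 1.0}
    - {"x": 0.1, "y": -0.184, "z": 0.0, "yaw": 0.0, "fingers": 1.0}

```text
time: 1.1
eef_pos: [0.3979, -0.4158, 0.3289]
tcp_rot: [1.0, 0.011, -0.001, -0.002]
contact_force: [-0.4, 0.2, -0.4]
opening: 0.0
finger_force: 0.0
```

Emit:
move_arm:
  plan:
    - {"x": 0.02, "y": -0.037, "z": 0.0, "yaw": 0.0, "fingers": 1.0}
    - {"x": 0.04, "y": -0.074, "z": 0.0, "yaw": 0.0, "fingers": 1.0}
    - {"x": 0.06, "y": -0.111, "z": 0.0, "yaw": 0.0, "fingers": 1.0}
    - {"x": 0.08, "y": -0.148, "z": 0.0, "yaw": 0.0, "fingers": 1.0}
    - {"x": 0.1, "y": -0.184, "z": 0.0, "yaw": 0.0, "fingers": 1.0}

```text
time: 1.6
eef_pos: [0.4942, -0.2301, 0.3291]
tcp_rot: [1.0, 0.011, -0.001, -0.001]
contact_force: [0.1, -0.8, -0.3]
opening: 0.001
finger_force: 0.0
```

Emit:
move_arm:
  plan:
    - {"x": 0.02, "y": -0.037, "z": 0.0, "yaw": 0.0, "fingers": 1.0}
    - {"x": 0.04, "y": -0.074, "z": 0.0, "yaw": 0.0, "fingers": 1.0}
    - {"x": 0.06, "y": -0.111, "z": 0.0, "yaw": 0.0, "fingers": 1.0}
    - {"x": 0.08, "y": -0.148, "z": 0.0, "yaw": 0.0, "fingers": 1.0}
    - {"x": 0.1, "y": -0.184, "z": 0.0, "yaw": 0.0, "fingers": 1.0}

```text
time: 2.1
eef_pos: [0.5907, -0.0445, 0.329]
tcp_rot: [1.0, 0.011, -0.002, -0.0]
contact_force: [0.2, -1.2, -0.3]
opening: 0.0
finger_force: 0.0
```

Emit:
move_arm:
  plan:
    - {"x": 0.02, "y": -0.037, "z": 0.0, "yaw": 0.0, "fingers": 1.0}
    - {"x": 0.04, "y": -0.074, "z": 0.0, "yaw": 0.0, "fingers": 1.0}
    - {"x": 0.06, "y": -0.111, "z": 0.0, "yaw": 0.0, "fingers": 1.0}
    - {"x": 0.08, "y": -0.148, "z": 0.0, "yaw": 0.0, "fingers": 1.0}
    - {"x": 0.088, "y": -0.184, "z": 0.0, "yaw": 0.0, "fingers": 1.0}

```text
time: 2.6
eef_pos: [0.6757, 0.1408, 0.328]
tcp_rot: [1.0, 0.011, -0.002, 0.0]
contact_force: [-0.5, -0.5, -0.8]
opening: 0.006
finger_force: 0.0
```

```bash
python3 - <<'E'
from h import *
im=snap('wrist','w1.png');s=ctrl.get_state();print(s['time'],s['eef_pos'],S(s['eef_pos']),s['opening'],s['contact_force'],shift(W([.125,0,.23])))
E
```

```text
2.65 [0.67532248 0.14634306 0.32773048] [0.12486232 0.0080053  0.32773048] -0.00485401579275907 [-2.30855611  1.33683754  0.71884607] (array([0.0005128 , 0.00842896, 0.0976936 ]), np.float64(0.026087442384659775))
```

View pics/w1.png

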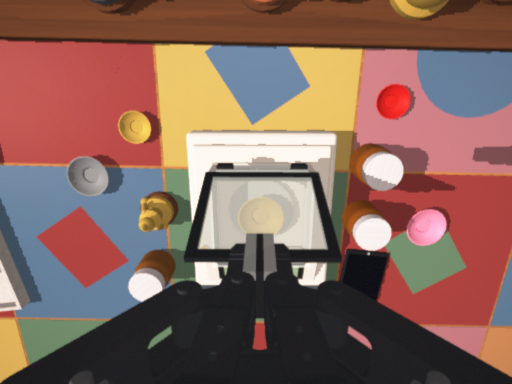

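The wrist view shows the lid from above, with its hinge side at row 172 and its outer edge at row 255. The fingertips are centred at column 260, behind the lid, so I descend.

Emit:
move_arm:
  plan:
    - {"x": 0.0, "y": 0.003, "z": 0.03, "yaw": 0.0, "fingers": 1.0}
    - {"x": 0.0, "y": 0.006, "z": 0.06, "yaw": 0.0, "fingers": 1.0}
    - {"x": 0.0, "y": 0.006, "z": 0.085, "yaw": 0.0, "fingers": 1.0}
    - {"x": 0.0, "y": 0.006, "z": 0.1, "yaw": 0.0, "fingers": 1.0}
    - {"x": 0.0, "y": 0.006, "z": 0.1, "yaw": 0.0, "fingers": 1.0}

```text
time: 3.15
eef_pos: [0.6734, 0.1329, 0.2264]
tcp_rot: [1.0, 0.01, -0.004, 0.0]
contact_force: [-0.1, -1.1, -0.7]
opening: -0.003
finger_force: 0.0
```

Emit:
move_arm:
  plan:
    - {"x": -0.008, "y": 0.0, "z": 0.0, "yaw": 0.0, "fingers": 1.0}
    - {"x": -0.016, "y": 0.0, "z": 0.0, "yaw": 0.0, "fingers": 1.0}
    - {"x": -0.024, "y": 0.0, "z": 0.0, "yaw": 0.0, "fingers": 1.0}
    - {"x": -0.032, "y": 0.0, "z": 0.0, "yaw": 0.0, "fingers": 1.0}
    - {"x": -0.032, "y": 0.0, "z": 0.0, "yaw": 0.0, "fingers": 1.0}

```text
time: 3.65
eef_pos: [0.6428, 0.1328, 0.2324]
tcp_rot: [1.0, 0.01, 0.001, -0.0]
contact_force: [0.5, -0.5, 0.1]
opening: 0.004
finger_force: 0.0
```

```bash
python3 - <<'E'
from h import *
s=ctrl.get_state();print(s['time'],S(s['eef_pos']),s['contact_force'])
p0=S(s['eef_pos'])
for th in np.arange(1.3,-.01,-.1):
    t=np.array([.107-.126*np.cos(th)+.003*np.sin(th)+.011,0,.109+.126*np.sin(th)+.003*np.cos(th)]);d=t-p0
    print(th.round(2),t.round(4),'tool shift',d[0].round(4),-d[2].round(4))
E
```

```text
3.65 [ 0.09204367 -0.00493216  0.23238514] [ 0.45698729 -0.46082939  0.06714436]
1.3 [0.0872 0.     0.2312] tool shift -0.0049 0.0012
1.2 [0.0751 0.     0.2275] tool shift -0.0169 0.0049
1.1 [0.0635 0.     0.2227] tool shift -0.0285 0.0097
1.0 [0.0524 0.     0.2166] tool shift -0.0396 0.0157
0.9 [0.042  0.     0.2096] tool shift -0.05 0.0228
0.8 [0.0324 0.     0.2015] tool shift -0.0597 0.0309
0.7 [0.0236 0.     0.1925] tool shift -0.0685 0.0399
0.6 [0.0157 0.     0.1826] tool shift -0.0763 0.0498
0.5 [0.0089 0.     0.172 ] tool shift -0.0832 0.0603
0.4 [0.0031 0.     0.1608] tool shift -0.0889 0.0716
0.3 [-0.0015  0.      0.1491] tool shift -0.0935 0.0833
0.2 [-0.0049  0.      0.137 ] tool shift -0.0969 0.0954
0.1 [-0.0071  0.      0.1246] tool shift -0.0991 0.1078
-0.0 [-0.008  0.     0.112] tool shift -0.1 0.1204
```

Emit:
move_arm:
  plan:
    - {"x": -0.005, "y": -0.002, "z": 0.002, "yaw": 0.0, "fingers": 1.0}
    - {"x": -0.011, "y": -0.004, "z": 0.004, "yaw": 0.0, "fingers": 1.0}
    - {"x": -0.017, "y": -0.004, "z": 0.007, "yaw": 0.0, "fingers": 1.0}
    - {"x": -0.023, "y": -0.004, "z": 0.009, "yaw": 0.0, "fingers": 1.0}
    - {"x": -0.028, "y": -0.004, "z": 0.012, "yaw": 0.0, "fingers": 1.0}

```text
time: 4.15
eef_pos: [0.615, 0.1361, 0.2191]
tcp_rot: [1.0, 0.009, 0.0, -0.0]
contact_force: [1.0, 0.4, 0.9]
opening: 0.003
finger_force: 0.3
```

Emit:
move_arm:
  plan:
    - {"x": -0.006, "y": 0.0, "z": 0.003, "yaw": 0.0, "fingers": 1.0}
    - {"x": -0.011, "y": 0.0, "z": 0.006, "yaw": 0.0, "fingers": 1.0}
    - {"x": -0.017, "y": 0.0, "z": 0.01, "yaw": 0.0, "fingers": 1.0}
    - {"x": -0.022, "y": 0.0, "z": 0.013, "yaw": 0.0, "fingers": 1.0}
    - {"x": -0.027, "y": 0.0, "z": 0.017, "yaw": 0.0, "fingers": 1.0}

```text
time: 4.65
eef_pos: [0.5882, 0.1355, 0.2021]
tcp_rot: [1.0, 0.009, 0.0, 0.0]
contact_force: [0.2, -0.9, -0.1]
opening: 0.003
finger_force: 0.2
```

```bash
python3 - <<'E'
from h import *
b=snap('scene','s1.png');s=ctrl.get_state();print(s['time'],S(s['eef_pos']),s['contact_force'])
cv2.imwrite('pics/s1c.png',cv2.resize(b[100:260,190:370,::-1],None,fx=3,fy=3))
E
```

```text
4.7 [ 0.0364019  -0.00115073  0.20104437] [0.11466921 0.19501637 0.34775908]
```

View pics/s1c.png

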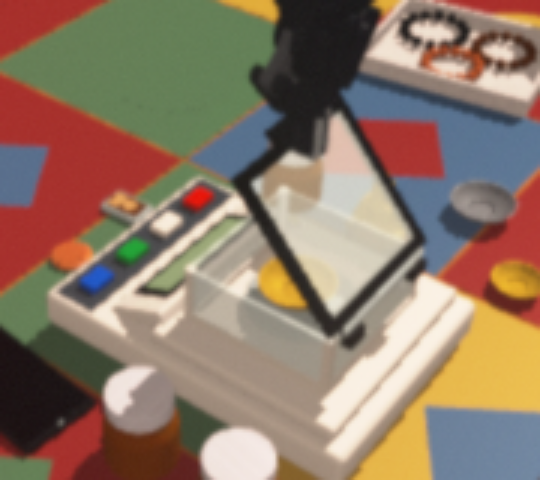

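The crop shows the fingertips at (310,140) on the upper face near the outer edge, and the lid following down with the dish undisturbed. I continue along the arc.

Emit:
move_arm:
  plan:
    - {"x": -0.005, "y": 0.0, "z": 0.004, "yaw": 0.0, "fingers": 1.0}
    - {"x": -0.009, "y": 0.0, "z": 0.008, "yaw": 0.0, "fingers": 1.0}
    - {"x": -0.013, "y": 0.0, "z": 0.013, "yaw": 0.0, "fingers": 1.0}
    - {"x": -0.017, "y": 0.0, "z": 0.018, "yaw": 0.0, "fingers": 1.0}
    - {"x": -0.021, "y": 0.0, "z": 0.023, "yaw": 0.0, "fingers": 1.0}

```text
time: 5.2
eef_pos: [0.5672, 0.1351, 0.1788]
tcp_rot: [1.0, 0.009, -0.0, 0.0]
contact_force: [-0.1, 0.6, -0.5]
opening: -0.001
finger_force: 0.3
```

Emit:
move_arm:
  plan:
    - {"x": -0.003, "y": 0.0, "z": 0.005, "yaw": 0.0, "fingers": 1.0}
    - {"x": -0.006, "y": 0.0, "z": 0.01, "yaw": 0.0, "fingers": 1.0}
    - {"x": -0.009, "y": 0.0, "z": 0.016, "yaw": 0.0, "fingers": 1.0}
    - {"x": -0.012, "y": 0.0, "z": 0.022, "yaw": 0.0, "fingers": 1.0}
    - {"x": -0.014, "y": 0.0, "z": 0.028, "yaw": 0.0, "fingers": 1.0}

```text
time: 5.7
eef_pos: [0.5532, 0.1349, 0.1508]
tcp_rot: [1.0, 0.009, -0.0, 0.0]
contact_force: [-0.2, -0.5, 0.4]
opening: -0.001
finger_force: 0.2
```

Emit:
move_arm:
  plan:
    - {"x": -0.002, "y": 0.0, "z": 0.005, "yaw": 0.0, "fingers": 1.0}
    - {"x": -0.004, "y": 0.0, "z": 0.011, "yaw": 0.0, "fingers": 1.0}
    - {"x": -0.005, "y": 0.0, "z": 0.016, "yaw": 0.0, "fingers": 1.0}
    - {"x": -0.006, "y": 0.0, "z": 0.021, "yaw": 0.0, "fingers": 1.0}
    - {"x": -0.007, "y": 0.0, "z": 0.025, "yaw": 0.0, "fingers": 1.0}

```text
time: 6.2
eef_pos: [0.5465, 0.1347, 0.1258]
tcp_rot: [1.0, 0.009, -0.0, 0.0]
contact_force: [-0.4, 0.9, 0.3]
opening: -0.002
finger_force: 0.2
```

```bash
python3 - <<'E'
from h import *
s=ctrl.get_state();print(s['time'],S(s['eef_pos']),s['contact_force'])
E
```

```text
6.2 [-0.00419641 -0.00111571  0.12582859] [-0.35966315  0.85268482  0.26146279]
```

Emit:
move_arm:
  plan:
    - {"x": -0.001, "y": 0.0, "z": 0.003, "yaw": 0.0, "fingers": 1.0}
    - {"x": -0.002, "y": 0.0, "z": 0.006, "yaw": 0.0, "fingers": 1.0}
    - {"x": -0.002, "y": 0.0, "z": 0.009, "yaw": 0.0, "fingers": 1.0}
    - {"x": -0.003, "y": 0.0, "z": 0.011, "yaw": 0.0, "fingers": 1.0}
    - {"x": -0.003, "y": 0.0, "z": 0.012, "yaw": 0.0, "fingers": 1.0}

```text
time: 6.7
eef_pos: [0.5433, 0.1347, 0.1141]
tcp_rot: [1.0, 0.009, -0.0, 0.0]
contact_force: [-1.1, -1.0, 0.6]
opening: 0.001
finger_force: 0.2
```

Emit:
move_arm:
  plan:
    - {"x": 0.0, "y": 0.0, "z": 0.001, "yaw": 0.0, "fingers": 1.0}
    - {"x": 0.0, "y": 0.0, "z": 0.002, "yaw": 0.0, "fingers": 1.0}
    - {"x": 0.0, "y": 0.0, "z": 0.002, "yaw": 0.0, "fingers": 1.0}

```text
time: 7.0
eef_pos: [0.5435, 0.1347, 0.1122]
tcp_rot: [1.0, 0.009, -0.0, -0.0]
contact_force: [0.4, -0.7, 0.5]
opening: -0.001
finger_force: 0.0
```

Emit:
move_arm:
  plan:
    - {"x": 0.0, "y": 0.0, "z": 0.001, "yaw": 0.0, "fingers": 1.0}
    - {"x": 0.0, "y": 0.0, "z": 0.001, "yaw": 0.0, "fingers": 1.0}

```text
time: 7.2
eef_pos: [0.5436, 0.1347, 0.1113]
tcp_rot: [1.0, 0.009, 0.0, -0.0]
contact_force: [0.7, -0.2, -0.2]
opening: -0.001
finger_force: 0.0
```

Emit:
move_arm:
  plan:
    - {"x": 0.0, "y": 0.0, "z": 0.001, "yaw": 0.0, "fingers": 1.0}
    - {"x": 0.0, "y": 0.0, "z": 0.001, "yaw": 0.0, "fingers": 1.0}

```text
time: 7.4
eef_pos: [0.5437, 0.1347, 0.111]
tcp_rot: [1.0, 0.009, -0.0, 0.0]
contact_force: [-2.7, 0.2, 3.6]
opening: -0.005
finger_force: 2.0
```

Emit:
move_arm:
  plan:
    - {"x": 0.0, "y": 0.0, "z": 0.001, "yaw": 0.0, "fingers": 1.0}
    - {"x": 0.0, "y": 0.0, "z": 0.001, "yaw": 0.0, "fingers": 1.0}

```text
time: 7.6
eef_pos: [0.5437, 0.1347, 0.1109]
tcp_rot: [1.0, 0.01, -0.0, 0.0]
contact_force: [-4.2, -0.8, 9.1]
opening: -0.001
finger_force: 4.2
```

Emit:
move_arm:
  plan:
    - {"x": 0.0, "y": 0.0, "z": 0.001, "yaw": 0.0, "fingers": 1.0}
    - {"x": 0.0, "y": 0.0, "z": 0.001, "yaw": 0.0, "fingers": 1.0}
    - {"x": 0.0, "y": 0.0, "z": 0.001, "yaw": 0.0, "fingers": 1.0}

```text
time: 7.9
eef_pos: [0.5437, 0.1348, 0.1108]
tcp_rot: [1.0, 0.01, -0.0, 0.0]
contact_force: [-5.1, -1.0, 12.1]
opening: -0.005
finger_force: 6.1
```

The lid is on its stops: z holds at about 0.111 while the force rises. I lift off and check it.

Emit:
move_arm:
  plan:
    - {"x": 0.0, "y": 0.0, "z": -0.004, "yaw": 0.0, "fingers": 1.0}
    - {"x": 0.0, "y": 0.0, "z": -0.02, "yaw": 0.0, "fingers": 1.0}
    - {"x": 0.0, "y": 0.0, "z": -0.05, "yaw": 0.0, "fingers": 1.0}
    - {"x": 0.0, "y": 0.0, "z": -0.08, "yaw": 0.0, "fingers": 1.0}
    - {"x": 0.0, "y": 0.0, "z": -0.08, "yaw": 0.0, "fingers": 1.0}

```text
time: 8.4
eef_pos: [0.5465, 0.135, 0.1932]
tcp_rot: [1.0, 0.009, 0.005, -0.0]
contact_force: [1.2, 0.6, 0.8]
opening: -0.001
finger_force: 0.0
```

```bash
python3 - <<'E'
from h import *
b=snap('scene','s2.png');t=snap('top','t2.png');w=snap('wrist','w2.png');s=ctrl.get_state();print(s['time'],S(s['eef_pos']),s['contact_force'])
cv2.imwrite('pics/s2c.png',np.hstack([cv2.resize(b[120:260,200:360,::-1],None,fx=3,fy=3)[:384],cv2.resize(w[:,:,::-1],(320,384))]))
hsv=cv2.cvtColor(b[:,:,::-1].copy(),cv2.COLOR_BGR2HSV)
for n,(lo,hi),x in [('green',((45,120,60),(85,255,255)),225),('blue',((105,140,80),(125,255,255)),213)]:
    for src in ('s0','s2'):
        hv=cv2.cvtColor(cv2.imread(f'pics/{src}.png'),cv2.COLOR_BGR2HSV);roi=np.zeros(hv.shape[:2],np.uint8);roi[175:200,213:245]=1
        k,l,st,c=cv2.connectedComponentsWithStats(cv2.inRange(hv,lo,hi)*roi);i=1+st[1:,4].argmax();print(n,src,c[i].round(2),st[i][4])
print(shift(W([-.117,-.023,.0495])))
print('lid edge shut predicted',[proj('scene',W([-.028,y,.112])).round(1) for y in(-.067,.067)])
E
```

```text
8.55 [-0.00762231 -0.00110932  0.18730315] [-1.01262734  0.18758091 -1.44579159]
green s0 [233.64 183.28] 58
green s2 [233.64 183.28] 58
blue s0 [221.73 192.67] 66
blue s2 [221.8  192.67] 66
(array([-0.10922169,  0.02193139,  0.13792036]), np.float64(0.01880359204814158))
lid edge shut predicted [array([249. , 186.6]), array([282.5, 158.5])]
```

View pics/s2c.png

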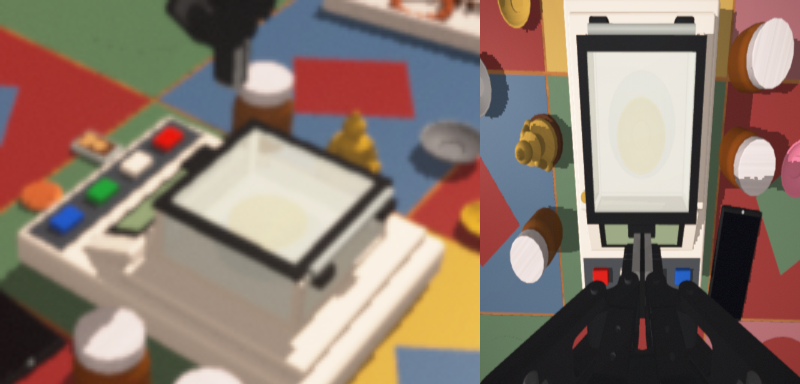

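The lid is shut and level, with the dish inside, and the scale has not moved: the key pixels are identical to before. Next I move above the green key.

Emit:
move_arm:
  plan:
    - {"x": -0.03, "y": 0.006, "z": 0.0, "yaw": 0.0, "fingers": 1.0}
    - {"x": -0.06, "y": 0.012, "z": 0.0, "yaw": 0.0, "fingers": 1.0}
    - {"x": -0.09, "y": 0.018, "z": 0.0, "yaw": 0.0, "fingers": 1.0}
    - {"x": -0.109, "y": 0.022, "z": 0.0, "yaw": 0.0, "fingers": 1.0}
    - {"x": -0.109, "y": 0.022, "z": 0.0, "yaw": 0.0, "fingers": 1.0}

```text
time: 9.05
eef_pos: [0.4321, 0.1105, 0.1859]
tcp_rot: [1.0, 0.009, -0.002, 0.0]
contact_force: [0.4, -0.6, -0.3]
opening: 0.006
finger_force: 0.0
```

Emit:
move_arm:
  plan:
    - {"x": 0.0, "y": 0.0, "z": 0.03, "yaw": 0.0, "fingers": 1.0}
    - {"x": 0.0, "y": 0.0, "z": 0.06, "yaw": 0.0, "fingers": 1.0}
    - {"x": 0.0, "y": 0.0, "z": 0.09, "yaw": 0.0, "fingers": 1.0}
    - {"x": 0.0, "y": 0.0, "z": 0.115, "yaw": 0.0, "fingers": 1.0}
    - {"x": 0.0, "y": 0.0, "z": 0.115, "yaw": 0.0, "fingers": 1.0}

```text
time: 9.55
eef_pos: [0.4318, 0.1106, 0.0687]
tcp_rot: [1.0, 0.009, -0.005, 0.0]
contact_force: [0.6, 0.2, -0.3]
opening: 0.002
finger_force: 0.0
```

```bash
python3 - <<'E'
from h import *
b=snap('scene','s3.png');s=ctrl.get_state();print(s['time'],S(s['eef_pos']),s['contact_force'],shift(W([-.1165,-.0225,.0495])))
cv2.imwrite('pics/s3c.png',cv2.resize(b[120:240,190:330,::-1],None,fx=4,fy=4))
E
```

```text
9.6 [-0.11756772 -0.02303237  0.07100022] [0.56410556 0.19785117 0.4921831 ] (array([ 0.00119061, -0.00053233,  0.02149377]), np.float64(0.018670271408465975))
```

View pics/s3c.png

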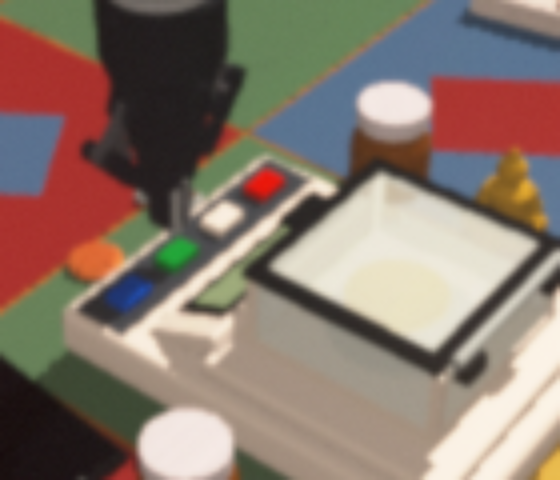

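The fingertips at (178,220) are directly above the green key at (177,252). I lower gently.

Emit:
move_arm:
  plan:
    - {"x": 0.0, "y": 0.0, "z": 0.006, "yaw": 0.0, "fingers": 1.0}
    - {"x": 0.0, "y": 0.0, "z": 0.012, "yaw": 0.0, "fingers": 1.0}
    - {"x": 0.0, "y": 0.0, "z": 0.017, "yaw": 0.0, "fingers": 1.0}
    - {"x": 0.0, "y": 0.0, "z": 0.019, "yaw": 0.0, "fingers": 1.0}
    - {"x": 0.0, "y": 0.0, "z": 0.019, "yaw": 0.0, "fingers": 1.0}

```text
time: 10.1
eef_pos: [0.4349, 0.1107, 0.0543]
tcp_rot: [1.0, 0.009, -0.0, -0.0]
contact_force: [-0.4, 1.1, 0.8]
opening: -0.004
finger_force: 0.0
```

Emit:
move_arm:
  plan:
    - {"x": 0.0, "y": 0.0, "z": 0.001, "yaw": 0.0, "fingers": 1.0}
    - {"x": 0.0, "y": 0.0, "z": 0.002, "yaw": 0.0, "fingers": 1.0}
    - {"x": 0.0, "y": 0.0, "z": 0.003, "yaw": 0.0, "fingers": 1.0}
    - {"x": 0.0, "y": 0.0, "z": 0.003, "yaw": 0.0, "fingers": 1.0}

```text
time: 10.5
eef_pos: [0.4349, 0.1107, 0.0512]
tcp_rot: [1.0, 0.009, -0.0, -0.0]
contact_force: [-0.3, -0.3, -0.1]
opening: -0.001
finger_force: 0.0
```

Emit:
move_arm:
  plan:
    - {"x": 0.0, "y": 0.0, "z": 0.001, "yaw": 0.0, "fingers": 1.0}
    - {"x": 0.0, "y": 0.0, "z": 0.002, "yaw": 0.0, "fingers": 1.0}
    - {"x": 0.0, "y": 0.0, "z": 0.003, "yaw": 0.0, "fingers": 1.0}
    - {"x": 0.0, "y": 0.0, "z": 0.003, "yaw": 0.0, "fingers": 1.0}

```text
time: 10.9
eef_pos: [0.435, 0.1107, 0.0484]
tcp_rot: [1.0, 0.009, -0.0, -0.0]
contact_force: [-0.4, 0.1, 1.0]
opening: 0.001
finger_force: 0.9
```

Emit:
move_arm:
  plan:
    - {"x": 0.0, "y": 0.0, "z": 0.001, "yaw": 0.0, "fingers": 1.0}
    - {"x": 0.0, "y": 0.0, "z": 0.001, "yaw": 0.0, "fingers": 1.0}

```text
time: 11.1
eef_pos: [0.4351, 0.1107, 0.0474]
tcp_rot: [1.0, 0.009, 0.0, -0.0]
contact_force: [-0.8, -0.4, 2.9]
opening: 0.003
finger_force: 1.2
```

Emit:
move_arm:
  plan:
    - {"x": 0.0, "y": 0.0, "z": 0.001, "yaw": 0.0, "fingers": 1.0}
    - {"x": 0.0, "y": 0.0, "z": 0.001, "yaw": 0.0, "fingers": 1.0}

```text
time: 11.3
eef_pos: [0.4351, 0.1107, 0.0464]
tcp_rot: [1.0, 0.009, 0.0, -0.0]
contact_force: [-0.5, -0.9, 3.6]
opening: -0.001
finger_force: 1.5
```

Emit:
move_arm:
  plan:
    - {"x": 0.0, "y": 0.0, "z": 0.001, "yaw": 0.0, "fingers": 1.0}
    - {"x": 0.0, "y": 0.0, "z": 0.001, "yaw": 0.0, "fingers": 1.0}

```text
time: 11.5
eef_pos: [0.4351, 0.1107, 0.0455]
tcp_rot: [1.0, 0.009, -0.0, -0.0]
contact_force: [-1.8, 0.4, 3.6]
opening: -0.003
finger_force: 2.1
```

Emit:
move_arm:
  plan:
    - {"x": 0.0, "y": 0.0, "z": 0.001, "yaw": 0.0, "fingers": 1.0}
    - {"x": 0.0, "y": 0.0, "z": 0.001, "yaw": 0.0, "fingers": 1.0}
    - {"x": 0.0, "y": 0.0, "z": 0.001, "yaw": 0.0, "fingers": 1.0}

```text
time: 11.8
eef_pos: [0.4351, 0.1107, 0.0454]
tcp_rot: [1.0, 0.01, -0.0, 0.0]
contact_force: [-3.2, -0.4, 10.9]
opening: -0.001
finger_force: 5.4
```

The key has bottomed: z stopped at 0.0454 and the force jumped past 4 N. I release it and withdraw.

Emit:
move_arm:
  plan:
    - {"x": 0.0, "y": 0.0, "z": -0.003, "yaw": 0.0, "fingers": 1.0}
    - {"x": 0.0, "y": 0.0, "z": -0.01, "yaw": 0.0, "fingers": 1.0}
    - {"x": 0.0, "y": 0.0, "z": -0.04, "yaw": 0.0, "fingers": 1.0}
    - {"x": 0.0, "y": 0.0, "z": -0.08, "yaw": 0.0, "fingers": 1.0}
    - {"x": 0.0, "y": 0.0, "z": -0.12, "yaw": 0.0, "fingers": 1.0}

```text
time: 12.3
eef_pos: [0.4341, 0.1106, 0.1648]
tcp_rot: [1.0, 0.009, -0.001, -0.0]
contact_force: [1.4, 0.0, 0.1]
opening: 0.003
finger_force: 0.0
```

Emit:
move_arm:
  plan:
    - {"x": 0.0, "y": 0.03, "z": -0.03, "yaw": 0.0, "fingers": 1.0}
    - {"x": 0.0, "y": 0.06, "z": -0.06, "yaw": 0.0, "fingers": 1.0}
    - {"x": 0.0, "y": 0.09, "z": -0.08, "yaw": 0.0, "fingers": 1.0}
    - {"x": 0.0, "y": 0.11, "z": -0.08, "yaw": 0.0, "fingers": 1.0}
    - {"x": 0.0, "y": 0.11, "z": -0.08, "yaw": 0.0, "fingers": 1.0}

```text
time: 12.8
eef_pos: [0.4373, -0.0011, 0.245]
tcp_rot: [1.0, 0.008, 0.001, 0.0]
contact_force: [0.5, -0.0, -0.2]
opening: -0.001
finger_force: 0.0
```

Emit:
move_arm:
  plan:
    - {"x": 0.0, "y": 0.0, "z": 0.0, "yaw": 0.0, "fingers": 1.0}
    - {"x": 0.0, "y": 0.0, "z": 0.0, "yaw": 0.0, "fingers": 1.0}
    - {"x": 0.0, "y": 0.0, "z": 0.0, "yaw": 0.0, "fingers": 1.0}
    - {"x": 0.0, "y": 0.0, "z": 0.0, "yaw": 0.0, "fingers": 1.0}
    - {"x": 0.0, "y": 0.0, "z": 0.0, "yaw": 0.0, "fingers": 1.0}

```text
time: 13.3
eef_pos: [0.437, 0.0012, 0.2441]
tcp_rot: [1.0, 0.01, -0.0, -0.0]
contact_force: [-0.6, 0.3, -0.4]
opening: -0.001
finger_force: 0.0
```

```bash
python3 - <<'E'
from h import *
b=snap('scene','s4.png');s=ctrl.get_state();print(s['time'],s['eef_pos'],s['contact_force'])
cv2.imwrite('pics/s4c.png',cv2.resize(b[110:260,190:360,::-1],None,fx=4,fy=4))
for n,(lo,hi) in [('green',((45,120,60),(85,255,255))),('blue',((105,140,80),(125,255,255)))]:
    hv=cv2.cvtColor(b,cv2.COLOR_RGB2HSV);roi=np.zeros(hv.shape[:2],np.uint8);roi[175:200,213:245]=1
    k,l,st,c=cv2.connectedComponentsWithStats(cv2.inRange(hv,lo,hi)*roi);i=1+st[1:,4].argmax();print(n,c[i].round(2),st[i][4])
E
```

```text
13.35 [0.43701317 0.00108713 0.24419185] [-0.2372414  -0.10677742  0.16090447]
green [233.64 183.28] 58
blue [221.86 192.62] 64
```

View pics/s4c.png

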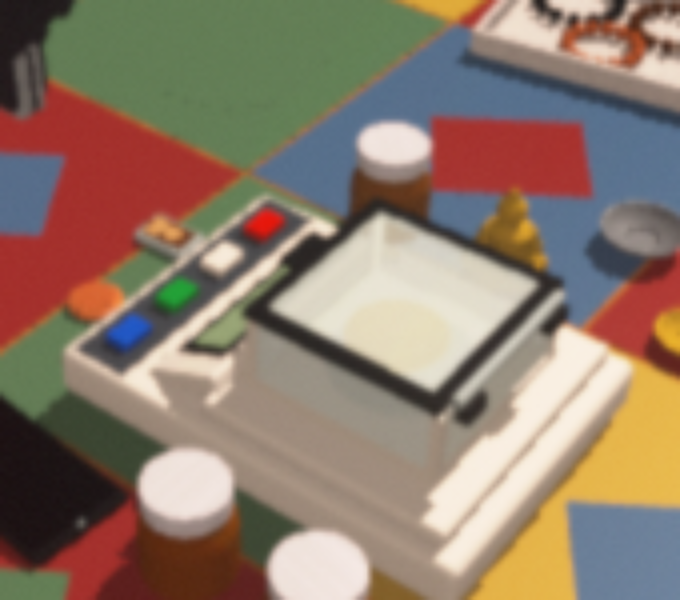

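The lid is flat shut, the green key at (177,293) is back up, the scale has not moved and the hand is clear.

```bash
python3 -c "
from plant import ctrl
print(ctrl.sign_off())"
```

```text
the job is handed in; nothing more can be done
None
```

The draft lid is shut, the green tare key was pressed to its stop and came back up, the scale did not move, the hand is clear, and the job was handed in at about 13 s.

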